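# Throw the dice in the closed shaker

## Task

Throw the dice for the next round without opening the shaker: take the closed dice shaker out from under the shuffler's hood, turn it over, lid well down, until both dice have fallen against the lid, then turn it back and set it gently upright in the middle of the steel coaster. Lower it right down before letting go, do not drop or slam it, and leave the mug, the tile rack, the remote and the coaster where they are.

Things in the scene. Friction and masses are not known exactly. Their poses are not given: they have to be found in the camera images.
- shaker: The dice shaker: a closed upright round pot, 120 mm tall. Lower 88 mm is a clear pot of 58 mm diameter (3 mm wall, 5 mm floor); the upper 32 mm is a black screw lid of 60 mm diameter, solid, which does not come off. About 0.15 to 0.3 kg. Origin: centre of its underside; its z axis points to the lid. Two loose dice lie inside.
- lid_middle (a point): Centre of the shaker's lid, 104 mm above the shaker's underside on its axis: a good place to grip, opening 60 mm.
- die1: One of two amber dice, 19 mm cubes, loose inside the closed clear pot. Origin: centre of the face that is below at the start. The dice slide easily: they run to the lid when the shaker is turned well past level (lid 30 degrees or more below level).
- die2: The other amber die, 19 mm cube, as die1.
- shuffler: The tile shuffler: a fixed plastic box, 240 mm deep, 190 mm wide, 218 mm tall. Origin: on the table under the middle of its front face; its x axis points level from the front face into the box, z up. The shaker starts 67 to 77 mm in front of the front face.
- hood_edge (a point): Middle of the lower front edge of the shuffler's hood, which juts out 75 mm from the front face, as wide as the box, 190 to 218 mm above the table, over the far half of the shaker. So grip the shaker with the tool leaning about 45 degrees from the open front, and draw it out away from the box before raising it.
- coaster: Loose round steel coaster, flat, 100 mm diameter, 5 mm thick. Origin: centre of its underside.
- mug: Bystander: white mug, 80 mm diameter, 90 mm tall, with a handle. Origin: centre of its underside.
- tile_rack: Bystander: wooden tile rack 45 x 190 x 14 mm (long along its y axis) with a row of six white tiles face down on it, 34 mm tall in all. Origin: centre of its underside.
- remote: Bystander: black remote control lying flat, 160 x 45 x 18 mm, long along its x axis. Origin: centre of its underside.
There are look-alikes about, which are no part of the job. What is shaped like the shaker but brown or green is not meant.

How it is judged (in metres and radians):
On the way:
1. the shaker is turned over, its lid at least 30 degrees below level, and both dice lie at the lid end (angle between shaker's own z axis and vertical above 2.09 rad and z of each of die1, die2 in the frame of shaker above 0.045 m), for 0.2 s.
At the end, for the whole second after the job is handed in: The shaker stands upright (within about 4.5 degrees), released and at rest on the coaster, its axis within 18 mm of the coaster's centre, both dice back at the bottom; the coaster is flat on the table within 30 mm of where it was (angle between shaker's own z axis and vertical below 0.08 rad and horizontal distance between shaker and coaster below 0.018 m and z of shaker in the frame of coaster between 0.003 and 0.008 m and z of each of die1, die2 in the frame of shaker below 0.055 m and height (world z) of coaster below 0.003 m and distance of coaster from where it was at the start of the episode below 0.03 m and linear speed of shaker below 0.02 m/s); the robot touches nothing.
It fails at once if the mug is knocked or moved (30 mm) (distance of mug from where it was at the start of the episode above 0.03 m).
It fails at once if the tile rack is knocked or moved (30 mm) (distance of tile_rack from where it was at the start of the episode above 0.03 m).
It fails at once if the remote is knocked or moved (30 mm) (distance of remote from where it was at the start of the episode above 0.03 m).
It fails at once if the shaker is slammed on the coaster (over 60 N) (contact force between shaker and coaster above 60 N).
It fails at once if the shaker is dropped: let go above the coaster with its underside more than 8 mm over it (contact force between the fingers and shaker below 0.05 N and horizontal distance between shaker and coaster below 0.06 m and z of shaker in the frame of coaster above 0.013 m and angle between shaker's own z axis and vertical below 0.5 rad).
It also fails if it takes over 69 s, if anything falls off the work surface, if the arm or the gripper's body presses on something with over 40 N, if the wrist force passes 120 N, or if a joint passes its speed limit or range.

## Robot

A 6-joint arm with a two-finger parallel gripper is mounted at the origin on the work surface. World frame = base frame: x ahead of the robot, y to its left, z up, the work surface at z = 0. Lengths are in m, angles in degrees, forces in N, time in s.
With the tool pointing down it reaches from about 0.4 to 0.825 m from the base axis. Payload 7 kg.
Tool frame: the origin (TCP) lies on the centre line of the jaws, within the pads' length; the fingertips stand 19 mm ahead of it and the grasp point (between the pads) is the TCP; z points along the fingers, y is the line along which they close (so a half turn about z gives the same grasp; the last joint's range is limited). The gripper opens to 88 mm and grips with 3 to 60 N. Pads are 19 mm wide; open, the fingers measure 130 mm over their backs; the gripper's body (78 mm by 193 mm) begins 47 mm behind the grasp point.
Start: joints at [-49.441, 20.546, 0.682, 0, -70.136, -16.507], TCP at [0.275, -0.616, 0.246] pointing down, gripper open.
Joint ranges: [-176.03, 176.03], [-82.01, 121.73], [-58.28, 71.71], [-173.87, 95.51], [-174.79, -0.11], [-173.66, 173.66]. Speed limits (degrees/s): [136.94, 136.94, 172.46, 180, 180, 180].

## Interface

Orientations are given as [roll, pitch, yaw] about the fixed x, y, z axes, in that order (R = Rz(yaw) Ry(pitch) Rx(roll)).
In Python, from plant import ctrl gives the robot as it stands.
- The arm moves only by the tool move_arm, never from a script. Its argument "motion" is a list of rows, each a list of 3 entries, a list of its own where there are three numbers: the shift along the tool's x, y, z in mm, then the turn, a rotation vector about the tool's x, y, z in degrees, then the closure, from 0 (fully open) to 1 (shut). A call has 1 to 10 rows; each row is the pose to reach, as a shift and turn from the pose commanded when the call began, along the tool's axes at that moment; what a row does not reach only later rows make up. A row lasts 1/12 s, in which the tool goes at most 41.7 mm and 7.16 degrees, less where a joint would pass 70% of its speed; a pose out of reach is approached as far as the arm can. A call with a gripper value outside its range is refused whole. The fingers move at their own pace and stop on an object; the grip force is fixed at half the most. Time passes only in rows, so rows that repeat a pose let the fingers close. It gives the time, the measured TCP pose, the force, the opening and the grip force at its end, in the units of the state.
- ctrl.get_obs(): the state, without advancing time (a new reading comes with each control period).
- ctrl.snapshot(name): name is "side" or "top"; returns a dict with "color" (384x512x3 uint8, blue, green, red), "camera_matrix" (3x3 intrinsics, pixels), "k1" (the pictures are not rectified: a ray, as slopes to the right and down, at radius r is drawn at 1 + k1 r^2 times it, then the intrinsics apply), "cam_to_world" (4x4, takes a point from camera to world coordinates). Camera axes: x right, y up, looking along -z (the intrinsics and any distortion apply to the point x, -y, -z); pixel columns grow to the right and rows downward; lengths in m; the calibration is good to about 2 mm. A picture is of the moment at which its call begins. There is no depth.
- ctrl.close_job(): hands the job in; it is judged then, once.
The state is a dict: "clock": time; "joint_pos": joint angles; "qvel": joint speeds; "tau": joint torques, N m; "tool_pos": TCP position; "orientation": TCP orientation; "force": force on the tool from outside, world axes, zero at the start; "moment": the same for the moment, N m; "opening": finger opening in m; "gripper_force": force on a finger pad.
Only numpy, scipy, OpenCV 4.12 (cv2) and the standard library are available. Lean on these libraries where they do the work, as an engineer would, in place of code of your own. Each camera call takes 0.05 s, during which the arm holds its last target. There are 200 camera calls.

## Working session

There is one attempt and no reset: what is moved stays moved. The work goes in short steps, Python scripts to look and compute and a tool call to move; the robot and the scene stay as the last step left them, time stands still between calls to the robot, and variables do not carry over. Pictures are saved under pics/ and viewed, at most 11 in all, crops included, and the job is handed in when it is done.

Besides the shell and the picture viewer there is one more tool, called after "Emit:" as a command line: name --argument value ..., lists and objects as JSON in quotes. move_arm: Moves the arm, as the interface text tells. Its arguments: {"type":"object","properties":{"motion":{"type":"array"}},"required":["motion"]}

```bash
mkdir -p pics; ls; python3 - <<'E'
from plant import ctrl
import cv2
o=ctrl.get_obs()
print(o)
for n in("top","side"):
    s=ctrl.snapshot(n);cv2.imwrite(f"pics/{n}0.png",s["color"]);print(n,s["camera_matrix"],s["k1"],s["cam_to_world"])
E
```

```text
pics
{'clock': 0.0, 'joint_pos': array([-4.94408131e+01,  2.05916229e+01,  6.33387496e-01, -1.96955115e-02,
       -7.01349433e+01, -1.65070224e+01]), 'qvel': array([ 0.08428276, -0.02469512, -0.06856991,  0.018691  , -0.01266272,
        0.03007974]), 'tau': array([ 3.24252669e-04, -5.82723498e+01,  2.93041545e+01,  6.99675098e+00,
        6.74502837e-03, -2.27330665e-04]), 'tool_pos': array([ 0.27490041, -0.61598713,  0.24461894]), 'orientation': array([ 1.79905401e+02, -8.72581306e-03, -1.55954536e+02]), 'force': array([-0.54808399,  0.12610647,  0.08597708]), 'moment': array([-0.00142269,  0.00885505,  0.01837923]), 'gripper_force': 0.0, 'opening': 0.0878040350825845}
top [[434.65534939   0.         255.7185179 ]
 [  0.         434.65534939 194.68343298]
 [  0.           0.           1.        ]] -0.08764578088735327 [[-0.01573879  0.99192124 -0.1258751   0.46382322]
 [-0.99940578 -0.01174523  0.0324059   0.02754008]
 [ 0.03066567  0.12631033  0.99151668  1.20167633]
 [ 0.          0.          0.          1.        ]]
side [[347.55405496   0.         265.65216476]
 [  0.         347.55405496 189.91898294]
 [  0.           0.           1.        ]] -0.04609348567993619 [[-0.43862295  0.62253982 -0.64811579  0.08285827]
 [-0.89864684 -0.30914959  0.31122403  0.24006273]
 [-0.00661538  0.71893721  0.69504354  0.67524442]
 [ 0.          0.          0.          1.        ]]
```

View pics/top0.png

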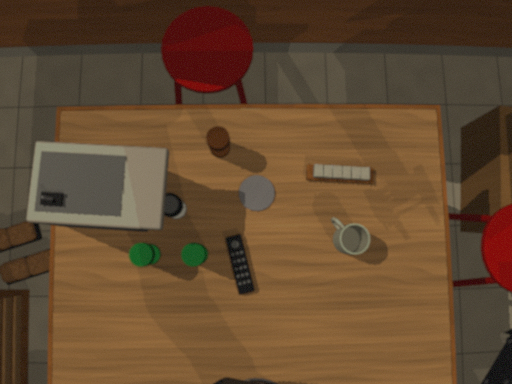

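View pics/side0.png

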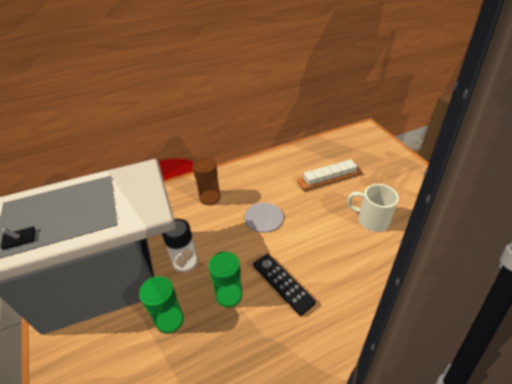

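Top: the candidates shaped like the shaker are brown (218,140), green (142,254), green (194,254), and a clear pot with a black lid at (176,206) beside the hood. The last one fits: clear with a black lid, and next to the hood. The coaster is at (257,193), the remote (240,265), the mug (352,238) and the rack (342,173). Side: black lid at (178,232), pot base at about (185,265). I'll confirm with one enlarged crop.

```bash
python3 - <<'E'
import cv2,numpy as np
t=cv2.imread("pics/top0.png")[130:280,125:275];s=cv2.imread("pics/side0.png")[150:340,130:300]
f=lambda a:cv2.resize(a,(400,600) if 0 else (400,int(a.shape[0]*400/a.shape[1])),interpolation=cv2.INTER_CUBIC)
a,b=f(t),f(s);h=max(len(a),len(b));o=np.zeros((h,800,3),np.uint8);o[:len(a),:400]=a;o[:len(b),400:]=b
cv2.imwrite("pics/crop0.png",o)
E
cat > h.py <<'E'
import numpy as np,cv2
from scipy.spatial.transform import Rotation as R
from plant import ctrl
K={};
def load(n):
    s=ctrl.snapshot(n);K[n]=s;return s
def proj(s,P):
    T=np.linalg.inv(s["cam_to_world"]);p=(T[:3,:3]@np.atleast_2d(P).T).T+T[:3,3]
    u=np.c_[p[:,0],-p[:,1]]/-p[:,2:];r2=(u**2).sum(1,keepdims=True);u=u*(1+s["k1"]*r2)
    M=s["camera_matrix"];return u*[M[0,0],M[1,1]]+M[:2,2]
def ray(s,uv):
    M=s["camera_matrix"];u=cv2.undistortPoints(np.array([[uv]],float),M,np.array([s["k1"],0,0,0,0.]))[0,0]
    d=s["cam_to_world"][:3,:3]@[u[0],-u[1],-1];return s["cam_to_world"][:3,3],d
def at(s,uv,z):
    o,d=ray(s,uv);return o+d*(z-o[2])/d[2]
E
python3 - <<'E'
from h import *
t=load("top");s=load("side")
np.set_printoptions(precision=4,suppress=True)
print("coaster",at(t,(257,193),.005),at(s,(264.5,217),.005))
print("lid top",at(t,(175,205),.12),"front-corner hood",at(t,(168,150),.218),at(t,(163,229),.218))
print("remote",at(t,(233,236),.018),at(t,(246,292),.018),"mug",at(t,(352,238),.09),"rack",at(t,(342,175),.014))
print("greens",at(t,(140,254),.12),at(t,(193,254),.12),"brown",at(t,(217,134),.12))
E
```

```text
coaster [ 0.6204 -0.0152  0.005 ] [ 0.6192 -0.0135  0.005 ]
lid top [0.5776 0.1941 0.12  ] front-corner hood [0.6951 0.1964 0.218 ] [0.5132 0.2058 0.218 ]
remote [0.5019 0.0523 0.018 ] [0.3515 0.0191 0.018 ] mug [ 0.4895 -0.2553  0.09  ] rack [ 0.6673 -0.2538  0.014 ]
greens [0.4571 0.28   0.12  ] [0.4556 0.1491 0.12  ] brown [0.7586 0.0887 0.12  ]
```

View pics/crop0.png

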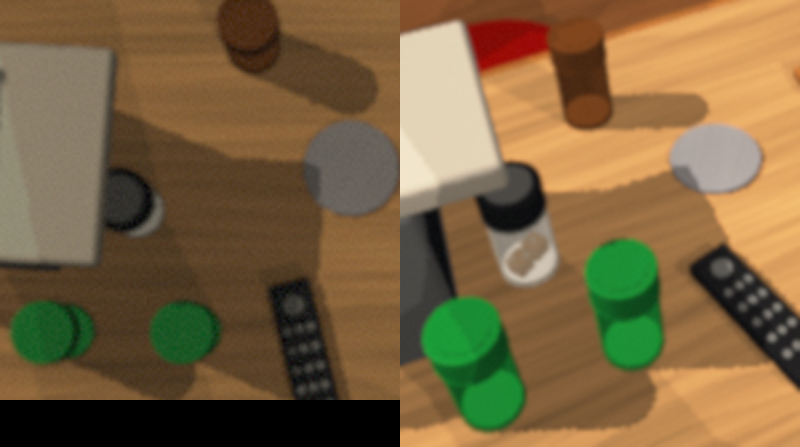

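```bash
cat >> h.py <<'E'
def cyl(s,x,y,z0,z1,r):
    a=np.linspace(0,2*np.pi,90);p=np.concatenate([np.c_[x+r*np.cos(a),y+r*np.sin(a),0*a+z] for z in(z0,z1)]);q=proj(s,p)
    return np.r_[q.min(0),q.max(0)]
E
python3 - <<'E'
from h import *
from scipy.optimize import least_squares
t=load("top");s=load("side")
np.set_printoptions(precision=4,suppress=True)
def f(p):
    L=cyl(t,*p,.088,.12,.03);B=cyl(t,*p,0,.088,.029);l=cyl(s,*p,.088,.12,.03);b=cyl(s,*p,0,.088,.029);b0=cyl(s,*p,0,0.0001,.029)
    return [L[2]-182.3,L[1]-193.7,L[3]-216,B[2]-186.1,B[3]-218.1,b0[0]-173.3,b0[2]-197.1,l[0]-162.3,l[2]-191.8,b[3]-271.1]
r=least_squares(f,[.577,.16]);print(r.x,r.fun)
for n,k in(("front corners top",[(168,150),(163,229)]),):print([at(t,q,.218) for q in k])
print("hood lower edge side", [at(s,q,.218) for q in[(157,161),(174,221)]], at(s,(174,232),.19))
E
```

```text
[0.5812 0.2089] [ 0.5228 -1.9671  0.6085  0.6649  0.58   -0.5967  0.8103 -1.3804  0.6774
  1.0489]
[array([0.6951, 0.1964, 0.218 ]), array([0.5132, 0.2058, 0.218 ])]
hood lower edge side [array([0.6883, 0.2005, 0.218 ]), array([0.5102, 0.2125, 0.218 ])] [0.5108 0.2179 0.19  ]
```

```bash
cat >> h.py <<'E'
np.set_printoptions(precision=3,suppress=True)
def tool(lean,az,flip=0):
    l,a=np.radians([lean,az]);z=np.array([np.sin(l)*np.cos(a),np.sin(l)*np.sin(a),-np.cos(l)])
    y=np.array([np.sin(a),-np.cos(a),0])*(1 if not flip else -1);return R.from_matrix(np.c_[np.cross(y,z),y,z])
def cur():
    o=ctrl.get_obs();return o,o["tool_pos"],R.from_euler("xyz",o["orientation"],degrees=True)
def rel(p,r):
    o,P,Q=cur();return Q.inv().apply(np.array(p)-P)*1000,(Q.inv()*r).as_rotvec(degrees=True)
E
python3 - <<'E'
from h import *
for f in(0,1):print(rel([.50,-.12,.34],tool(42,86.6,f)))
t=load("top")
from scipy.optimize import least_squares
print(least_squares(lambda p:cyl(t,*p,.1199,.12,.03)-[182,243.2,206.7,266],[.455,.15]).x)
E
```

```text
(array([-407.663,  361.549,  -94.586]), array([-42.708,  25.916, 111.309]))
(array([-407.663,  361.549,  -94.586]), array([-22.85 , -37.657, -59.623]))
[0.454 0.146]
```

Emit:
move_arm --motion '[[[-408,362,-95],[-23,-38,-60],0],[[-408,362,-95],[-23,-38,-60],0],[[-408,362,-95],[-23,-38,-60],0],[[-408,362,-95],[-23,-38,-60],0],[[-408,362,-95],[-23,-38,-60],0],[[-408,362,-95],[-23,-38,-60],0],[[-408,362,-95],[-23,-38,-60],0],[[-408,362,-95],[-23,-38,-60],0],[[-408,362,-95],[-23,-38,-60],0],[[-408,362,-95],[-23,-38,-60],0]]'

```text
clock: 1.18
tool_pos: [0.4448, -0.241, 0.318]
orientation: [179.3, 40.9, -95.7]
force: [0.9, -0.5, -0.2]
opening: 0.0878
gripper_force: 0.0
```

```bash
python3 - <<'E'
from h import *
o,p,r=cur();print(o["clock"],o["joint_pos"],p,o["orientation"])
T=tool(42,86.6,1);S=np.array([.581,.209,.107])
z=T.apply([0,0,1]);g=S-.004*z;print(z,g)
for d in(.13,):print(rel(g-d*z,T))
E
```

```text
1.1833 [ -33.988   17.297    8.163  -35.578 -101.371   27.828] [ 0.445 -0.241  0.318] [179.281  40.887 -95.698]
[ 0.04   0.668 -0.743] [0.581 0.206 0.11 ]
(array([-208.096,  -98.553,  326.347]), array([-0.802, -1.102, -1.729]))
```

Emit:
move_arm --motion '[[[-208,-99,326],[-1,-1,-2],0],[[-208,-99,326],[-1,-1,-2],0],[[-208,-99,326],[-1,-1,-2],0],[[-208,-99,326],[-1,-1,-2],0],[[-208,-99,326],[-1,-1,-2],0],[[-208,-99,326],[-1,-1,-2],0],[[-208,-99,326],[-1,-1,-2],0],[[-208,-99,326],[-1,-1,-2],0],[[-208,-99,326],[-1,-1,-2],0],[[-208,-99,326],[-1,-1,-2],0]]'

```text
clock: 2.02
tool_pos: [0.5771, 0.1206, 0.2037]
orientation: [179.8, 41.8, -93.4]
force: [0.1, -0.9, -0.1]
opening: 0.0875
gripper_force: 0.0
```

Emit:
move_arm --motion '[[[0,0,0],[0,0,0],0],[[0,0,0],[0,0,0],0]]'

```text
clock: 2.18
tool_pos: [0.5765, 0.1183, 0.204]
orientation: [179.7, 41.7, -93.3]
force: [0.4, 0.1, 1.4]
opening: 0.0878
gripper_force: 0.0
```

```bash
python3 - <<'E'
from h import *
o,p,r=cur();print(o["clock"],o["joint_pos"],p,o["orientation"])
T=tool(42,86.6,1);S=np.array([.581,.209,.107])
z=T.apply([0,0,1]);g=S-.004*z
for d in(.13,0):print(rel(g-d*z,T))
for n in("top","side"):cv2.imwrite(f"pics/{n}1.png",load(n)["color"])
a=cv2.imread("pics/top1.png")[110:280,110:290];b=cv2.imread("pics/side1.png")[130:320,110:300]
o=np.hstack([cv2.resize(i,(400,400),interpolation=cv2.INTER_CUBIC) for i in(a,b)]);cv2.imwrite("pics/c1.png",o)
E
```

```text
2.1833 [  1.624  17.662  -4.556 -44.696 -70.667  11.75 ] [0.577 0.118 0.204] [179.736  41.742 -93.325]
(array([-2.567,  0.935, -1.22 ]), array([ 0.314, -0.258,  0.055]))
(array([ -3.152,   0.222, 128.777]), array([ 0.314, -0.258,  0.055]))
```

View pics/c1.png

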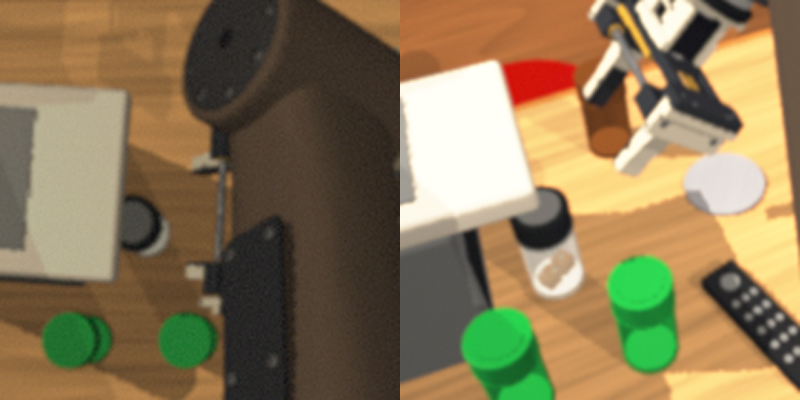

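View pics/side1.png

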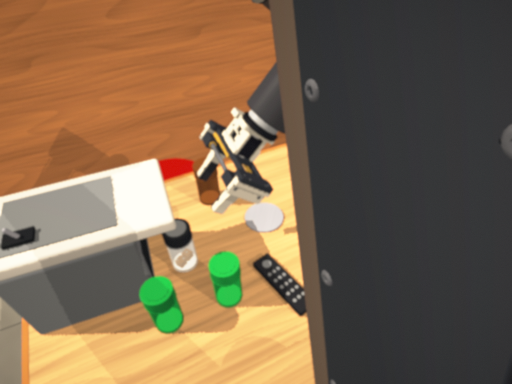

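Emit:
move_arm --motion '[[[-1,0,20],[0,0,0],0],[[-2,0,40],[0,0,0],0],[[-3,0,60],[0,0,0],0],[[-3,0,80],[0,0,0],0],[[-3,0,95],[0,0,0],0],[[-3,0,107],[0,0,0],0],[[-3,0,117],[0,0,0],0],[[-3,0,125],[0,0,0],0],[[-3,0,129],[0,0,0],0],[[-3,0,129],[0,0,0],0]]'

```text
clock: 3.12
tool_pos: [0.5816, 0.2052, 0.1099]
orientation: [179.8, 41.8, -93.5]
force: [-0.3, -0.2, -0.7]
opening: 0.0875
gripper_force: 0.0
```

```bash
python3 - <<'E'
from h import *
o,p,r=cur();print(o["clock"],o["joint_pos"],p,o["orientation"],o["force"])
T=tool(42,86.6,1);S=np.array([.581,.209,.107])
z=T.apply([0,0,1]);g=S-.004*z
print(rel(g,T))
for n in("top","side"):cv2.imwrite(f"pics/{n}2.png",load(n)["color"])
a=cv2.imread("pics/top2.png")[110:280,110:290];b=cv2.imread("pics/side2.png")[130:320,110:300]
o=np.hstack([cv2.resize(i,(400,400),interpolation=cv2.INTER_CUBIC) for i in(a,b)]);cv2.imwrite("pics/c2.png",o)
E
```

```text
3.1167 [  9.227  23.787  -8.59  -49.587 -58.7    14.802] [0.582 0.205 0.11 ] [179.764  41.753 -93.451] [-0.277 -0.207 -0.655]
(array([-0.909,  0.865,  0.66 ]), array([ 0.202, -0.247, -0.039]))
```

View pics/c2.png

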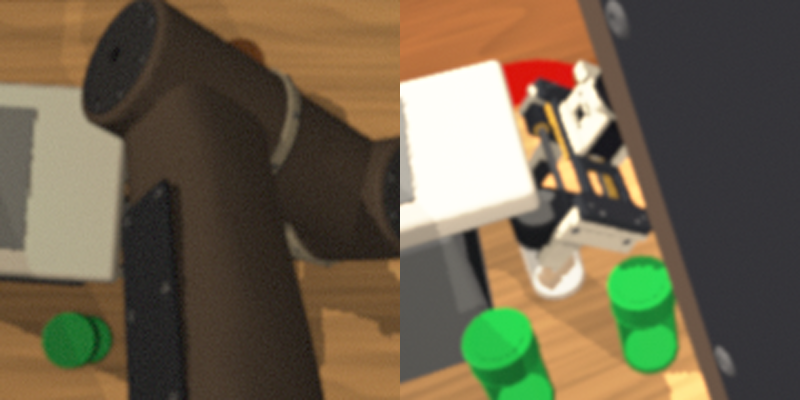

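The side view shows the fingers straddling the black lid at about crop (545,215), with no contact force. Now close.

Emit:
move_arm --motion '[[[0,0,0],[0,0,0],0.3],[[0,0,0],[0,0,0],0.5],[[0,0,0],[0,0,0],1],[[0,0,0],[0,0,0],1],[[0,0,0],[0,0,0],1],[[0,0,0],[0,0,0],1],[[0,0,0],[0,0,0],1],[[0,0,0],[0,0,0],1]]'

```text
clock: 3.88
tool_pos: [0.5818, 0.2049, 0.1106]
orientation: [179.8, 41.8, -93.4]
force: [0.1, 0.5, 2.2]
opening: 0.0594
gripper_force: 30.0
```

Emit:
move_arm --motion '[[[0,0,-3],[0,0,0],1],[[0,0,-8],[0,0,0],1],[[0,0,-16],[0,0,0],1],[[0,0,-28],[0,0,0],1],[[0,0,-42],[0,0,0],1],[[0,0,-58],[0,0,0],1],[[0,0,-76],[0,0,0],1],[[0,0,-94],[0,0,0],1],[[0,0,-110],[0,0,0],1],[[0,0,-120],[0,0,0],1]]'

```text
clock: 4.72
tool_pos: [0.5779, 0.1231, 0.2024]
orientation: [-180.0, 41.7, -93.3]
force: [0.5, -0.3, -3.1]
opening: 0.0595
gripper_force: 30.0
```

```bash
python3 - <<'E'
from h import *
o,p,r=cur();print(o["clock"],o["joint_pos"],p,o["orientation"],o["force"],o["opening"])
print(rel([.56,.0,.36],r))
s=load("side");cv2.imwrite("pics/side3.png",cv2.resize(s["color"][100:320,110:350],(720,660*600//660)))
T=tool(42,86.6,1);print(T.apply(np.eye(3)))
E
```

```text
4.7167 [  2.098  17.62   -4.785 -44.855 -69.92   11.566] [0.578 0.123 0.202] [-179.964   41.72   -93.336] [ 0.548 -0.286 -3.135] 0.05952608753266158
(array([ -12.352,   10.559, -200.116]), array([0., 0., 0.]))
[[-0.044 -0.742 -0.669]
 [-0.998  0.059  0.   ]
 [ 0.04   0.668 -0.743]]
```

View pics/side3.png

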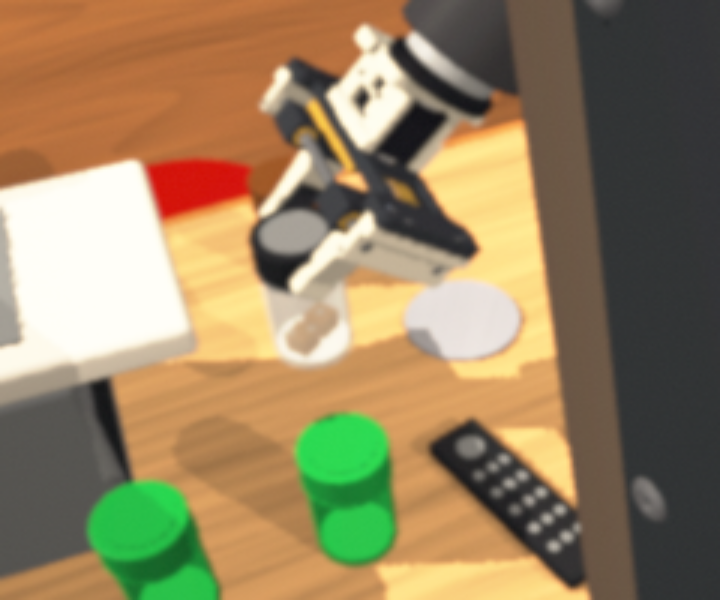

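Emit:
move_arm --motion '[[[0,0,-5],[0,0,0],1],[[-1,1,-18],[0,0,0],1],[[-2,2,-38],[0,0,0],1],[[-4,3,-62],[0,0,0],1],[[-6,5,-90],[0,0,0],1],[[-8,7,-120],[0,0,0],1],[[-10,9,-150],[0,0,0],1],[[-11,10,-175],[0,0,0],1],[[-12,10,-192],[0,0,0],1],[[-12,10,-200],[0,0,0],1]]'

```text
clock: 5.6
tool_pos: [0.5607, 0.0, 0.3594]
orientation: [-180.0, 41.7, -93.3]
force: [-0.1, -0.2, -1.8]
opening: 0.0595
gripper_force: 30.0
```

```bash
python3 - <<'E'
from h import *
o,p,r=cur();print(o["clock"],o["joint_pos"],p,o["orientation"],o["opening"])
z=r.apply([0,0,1]);print(z,rel(p+[0,0,.03],tool(88,86.6,1)))
E
```

```text
5.6 [ -9.595  12.042   7.938 -41.395 -91.07    7.397] [0.561 0.    0.359] [-179.992   41.688  -93.342] 0.05947803970934489
[ 0.039  0.664 -0.747] (array([-19.952,  -0.003, -22.403]), array([  0.047, -46.312,   0.029]))
```

Emit:
move_arm --motion '[[[-2,0,-2],[0,-2,0],1],[[-4,0,-4],[0,-6,0],1],[[-6,0,-6],[0,-11,0],1],[[-8,0,-9],[0,-17,0],1],[[-10,0,-12],[0,-23,0],1],[[-13,0,-15],[0,-29,0],1],[[-16,0,-18],[0,-35,0],1],[[-18,0,-20],[0,-40,0],1],[[-20,0,-22],[0,-44,0],1],[[-20,0,-22],[0,-46,0],1]]'

```text
clock: 6.43
tool_pos: [0.5607, 0.0013, 0.3849]
orientation: [168.4, 88.0, -105.0]
force: [0.0, -0.2, -3.1]
opening: 0.0596
gripper_force: 30.0
```

```bash
python3 - <<'E'
from h import *
o,p,r=cur();print(o["clock"],o["joint_pos"],p,o["orientation"],o["opening"],r.apply([0,0,1]))
E
```

```text
6.4333 [ -30.001   27.283    7.055  -78.208 -114.136   22.818] [0.561 0.001 0.385] [ 168.393   88.034 -104.972] 0.059578914649944255 [ 0.059  0.998 -0.034]
```

Emit:
move_arm --motion '[[[0,0,0],[0,0,2],1],[[0,0,0],[0,0,6],1],[[0,0,0],[0,0,10],1]]'

```text
clock: 6.68
tool_pos: [0.5608, 0.002, 0.3861]
orientation: [102.5, 79.4, -171.0]
force: [0.3, -0.1, -2.7]
opening: 0.0593
gripper_force: 30.0
```

```bash
python3 - <<'E'
from h import *
o,p,r=cur();print(o["clock"],o["joint_pos"],p,o["orientation"],o["opening"],r.apply([0,0,1]))
E
```

```text
6.6833 [ -29.863   27.066    7.181  -78.02  -114.015   12.587] [0.561 0.002 0.386] [ 102.472   79.361 -171.012] 0.05928134639500236 [ 0.057  0.998 -0.04 ]
```

Emit:
move_arm --motion '[[[0,0,0],[0,0,5],1],[[0,0,0],[0,0,11],1],[[0,0,0],[0,0,17],1],[[0,0,0],[0,0,23],1],[[0,0,0],[0,0,29],1],[[0,0,0],[0,0,35],1],[[0,0,0],[0,0,41],1],[[0,0,0],[0,0,47],1],[[0,0,0],[0,0,53],1],[[0,0,0],[0,0,59],1]]'

```text
clock: 7.52
tool_pos: [0.5607, 0.0024, 0.3866]
orientation: [92.5, 20.5, 177.6]
force: [0.0, -0.5, -2.8]
opening: 0.0594
gripper_force: 30.0
```

Emit:
move_arm --motion '[[[0,0,0],[0,0,6],1],[[0,0,0],[0,0,12],1],[[0,0,0],[0,0,18],1],[[0,0,0],[0,0,24],1],[[0,0,0],[0,0,30],1],[[0,0,0],[0,0,36],1],[[0,0,0],[0,0,42],1],[[0,0,0],[0,0,48],1],[[0,0,0],[0,0,54],1],[[0,0,0],[0,0,60],1]]'

```text
clock: 8.35
tool_pos: [0.5607, 0.0024, 0.3867]
orientation: [93.0, -39.4, 174.8]
force: [-0.3, -0.3, -2.2]
opening: 0.0594
gripper_force: 30.0
```

Emit:
move_arm --motion '[[[0,0,0],[0,0,6],1],[[0,0,0],[0,0,12],1],[[0,0,0],[0,0,18],1],[[0,0,0],[0,0,24],1],[[0,0,0],[0,0,30],1],[[0,0,0],[0,0,36],1],[[0,0,0],[0,0,42],1],[[0,0,0],[0,0,46],1],[[0,0,0],[0,0,49],1],[[0,0,0],[0,0,50],1]]'

```text
clock: 9.18
tool_pos: [0.5607, 0.0024, 0.3867]
orientation: [163.0, -87.6, 103.8]
force: [0.4, 0.1, -3.0]
opening: 0.0596
gripper_force: 30.0
```

```bash
python3 - <<'E'
from h import *
o,p,r=cur();print(o["clock"],o["joint_pos"],p,o["orientation"],o["opening"],r.apply([0,0,1]))
b=tool(42,86.6,1).inv().apply([0,0,1]);print("nominal shaker axis",r.apply(b))
s=load("side");cv2.imwrite("pics/side4.png",cv2.resize(s["color"],(800,600)))
E
```

```text
9.1833 [ -29.835   27.004    7.188  -78.027 -114.018 -156.376] [0.561 0.002 0.387] [162.997 -87.585 103.767] 0.0595797533258794 [ 0.057  0.998 -0.04 ]
nominal shaker axis [-0.035 -0.769 -0.639]
```

View pics/side4.png

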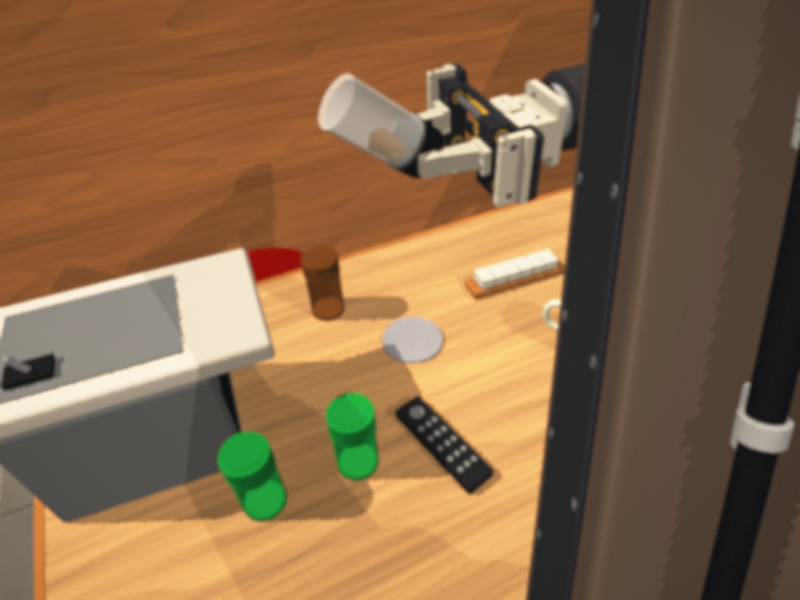

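The shaker is lid-down at about 40° below level, and the dice are seen next to the black lid at about (390,142). I'll tip it further for margin and hold.

Emit:
move_arm --motion '[[[0,0,0],[0,2,0],1],[[0,0,0],[0,5,0],1],[[0,0,0],[0,8,0],1],[[0,0,0],[0,11,0],1],[[0,0,0],[0,13,0],1],[[0,0,0],[0,14,0],1],[[0,0,0],[0,14,0],1],[[0,0,0],[0,14,0],1],[[0,0,0],[0,14,0],1],[[0,0,0],[0,14,0],1]]'

```text
clock: 10.07
tool_pos: [0.5607, 0.002, 0.3875]
orientation: [4.8, -78.3, -97.9]
force: [0.2, -0.6, -2.2]
opening: 0.0592
gripper_force: 30.0
```

```bash
python3 - <<'E'
from h import *
o,p,r=cur();print(o["clock"],o["joint_pos"],p,o["orientation"],o["opening"],r.apply([0,0,1]))
b=tool(42,86.6,1).inv().apply([0,0,1]);print("nominal shaker axis",r.apply(b))
s=load("side");cv2.imwrite("pics/side5.png",cv2.resize(s["color"][30:150,190:350],(800,600),interpolation=cv2.INTER_CUBIC))
E
```

```text
10.0667 [ -31.873   32.976    4.636  -86.928 -120.766 -152.839] [0.561 0.002 0.387] [  4.757 -78.288 -97.912] 0.05923301889865002 [0.052 0.978 0.202]
nominal shaker axis [-0.02  -0.592 -0.806]
```

View pics/side5.png

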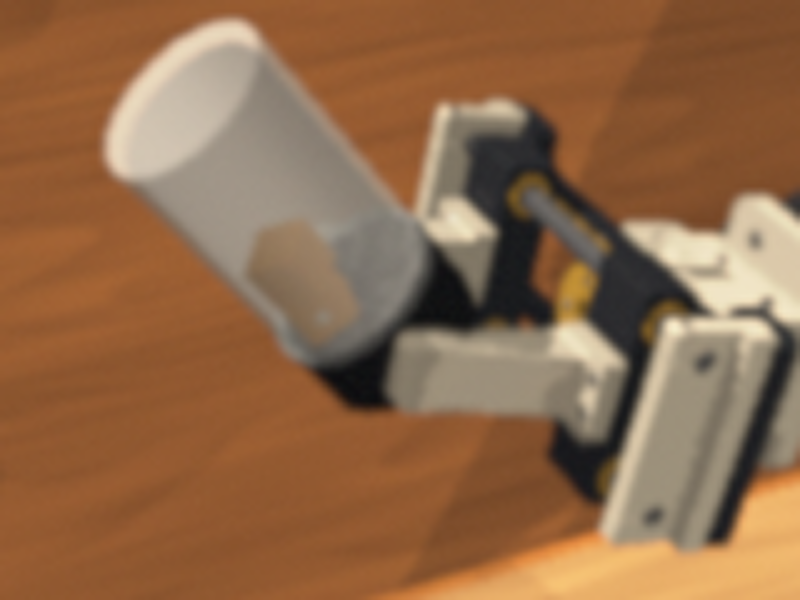

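Both dice rest on the lid at about (305,280) and the rest of the pot is empty. The lid is about 54° below level. Now turn back.

Emit:
move_arm --motion '[[[0,0,0],[0,-3,0],1],[[0,0,0],[0,-7,0],1],[[0,0,0],[0,-11,0],1],[[0,0,0],[0,-14,0],1],[[0,0,0],[0,-14,0],1]]'

```text
clock: 10.53
tool_pos: [0.5607, 0.0021, 0.3899]
orientation: [153.9, -87.1, 112.8]
force: [-0.7, 0.3, -0.9]
opening: 0.0595
gripper_force: 30.0
```

Emit:
move_arm --motion '[[[0,0,0],[0,0,-3],1],[[0,0,0],[0,0,-8],1],[[0,0,0],[0,0,-14],1],[[0,0,0],[0,0,-20],1],[[0,0,0],[0,0,-26],1],[[0,0,0],[0,0,-32],1],[[0,0,0],[0,0,-38],1],[[0,0,0],[0,0,-44],1],[[0,0,0],[0,0,-50],1],[[0,0,0],[0,0,-56],1]]'

```text
clock: 11.37
tool_pos: [0.5605, 0.0021, 0.3867]
orientation: [92.5, -32.8, 175.3]
force: [0.3, 0.1, -2.2]
opening: 0.0592
gripper_force: 30.0
```

Emit:
move_arm --motion '[[[0,0,0],[0,0,-6],1],[[0,0,0],[0,0,-12],1],[[0,0,0],[0,0,-18],1],[[0,0,0],[0,0,-24],1],[[0,0,0],[0,0,-30],1],[[0,0,0],[0,0,-36],1],[[0,0,0],[0,0,-42],1],[[0,0,0],[0,0,-48],1],[[0,0,0],[0,0,-54],1],[[0,0,0],[0,0,-60],1]]'

```text
clock: 12.2
tool_pos: [0.5605, 0.0021, 0.3866]
orientation: [92.4, 27.1, 177.8]
force: [-1.0, -0.7, -2.4]
opening: 0.0594
gripper_force: 30.0
```

Emit:
move_arm --motion '[[[0,0,0],[0,0,-6],1],[[0,0,0],[0,0,-12],1],[[0,0,0],[0,0,-18],1],[[0,0,0],[0,0,-24],1],[[0,0,0],[0,0,-30],1],[[0,0,0],[0,0,-36],1],[[0,0,0],[0,0,-42],1],[[0,0,0],[0,0,-48],1],[[0,0,0],[0,0,-54],1],[[0,0,0],[0,0,-60],1]]'

```text
clock: 13.03
tool_pos: [0.5605, 0.0021, 0.3866]
orientation: [126.3, 86.4, -147.1]
force: [0.2, 1.3, -1.7]
opening: 0.0594
gripper_force: 30.0
```

```bash
python3 - <<'E'
from h import *
o,p,r=cur();print(o["clock"],o["joint_pos"],p,o["orientation"],o["opening"],r.apply([0,0,1]))
print(rel(p,tool(41.7,86.6,1)))
E
```

```text
13.0333 [ -29.918   27.075    7.127  -78.151 -114.107   20.108] [0.56  0.002 0.387] [ 126.291   86.431 -147.053] 0.059437506251190805 [ 0.057  0.998 -0.037]
(array([0., 0., 0.]), array([ 1.261, 46.176, -2.672]))
```

Emit:
move_arm --motion '[[[0,0,0],[0,3,0],1],[[0,0,0],[0,8,0],1],[[0,0,0],[0,14,-1],1],[[0,0,0],[0,20,-1],1],[[0,0,0],[0,26,-2],1],[[0,0,0],[0,32,-2],1],[[0,0,0],[1,38,-3],1],[[0,0,0],[1,43,-3],1],[[0,0,0],[1,46,-3],1],[[0,0,0],[1,46,-3],1]]'

```text
clock: 13.87
tool_pos: [0.56, 0.004, 0.3888]
orientation: [-179.9, 41.7, -92.8]
force: [-0.1, 0.1, -1.5]
opening: 0.0596
gripper_force: 30.0
```

```bash
python3 - <<'E'
from h import *
o,p,r=cur();print(o["clock"],o["joint_pos"],p,o["orientation"],r.apply([0,0,1]))
print(rel([.620,-.0186,.20],tool(41.75,86.6,1)))
E
```

```text
13.8667 [ -9.207  11.119  10.486 -41.462 -93.682   5.241] [0.56  0.004 0.389] [-179.879   41.66   -92.765] [ 0.034  0.664 -0.747]
(array([140.138, -60.735, 128.104]), array([ 0.301, -0.089,  0.474]))
```

Emit:
move_arm --motion '[[[4,-2,4],[0,0,0],1],[[14,-6,13],[0,0,0],1],[[28,-12,26],[0,0,0],1],[[46,-20,42],[0,0,0],1],[[66,-29,60],[0,0,0],1],[[88,-38,80],[0,0,0],1],[[108,-47,99],[0,0,0],1],[[125,-54,114],[0,0,0],1],[[136,-59,124],[0,0,0],1],[[140,-61,128],[0,0,0],1]]'

```text
clock: 14.7
tool_pos: [0.6192, -0.0212, 0.1925]
orientation: [179.3, 41.9, -93.7]
force: [-0.7, -0.5, -2.9]
opening: 0.0596
gripper_force: 30.0
```

Emit:
move_arm --motion '[[[0,0,0],[0,0,0],1],[[0,0,0],[0,0,0],1]]'

```text
clock: 14.87
tool_pos: [0.6204, -0.0209, 0.198]
orientation: [179.9, 41.8, -93.2]
force: [0.1, 0.3, -1.7]
opening: 0.0593
gripper_force: 30.0
```

```bash
python3 - <<'E'
from h import *
o,p,r=cur();print(o["clock"],p,o["orientation"],o["force"],rel([.620,-.0186,.1156],tool(41.75,86.6,1)))
s=load("side");t=load("top")
c=p+[0,.004,0];c[2]-=.1106;print(c)
im=s["color"].copy();k=4
x0,y0=190,90;im=cv2.resize(im[y0:y0+150,x0:x0+200],None,fx=k,fy=k,interpolation=cv2.INTER_CUBIC)
a=np.linspace(0,2*np.pi,40)
for z,rr in((0,.029),(.088,.03),(.12,.03)):
    q=(proj(s,np.c_[c[0]+rr*np.cos(a),c[1]+rr*np.sin(a),c[2]+z+0*a])-[x0,y0]+.5)*k
    cv2.polylines(im,[q.astype(int)],True,(255,0,255) if z==0 else (255,255,0),1)
cv2.imwrite("pics/s6.png",im)
E
```

```text
14.8667 [ 0.62  -0.021  0.198] [179.854  41.777 -93.189] [ 0.103  0.291 -1.729] (array([53.174,  0.382, 62.937]), array([0.287, 0.027, 0.158]))
[ 0.62  -0.017  0.087]
```

View pics/s6.png

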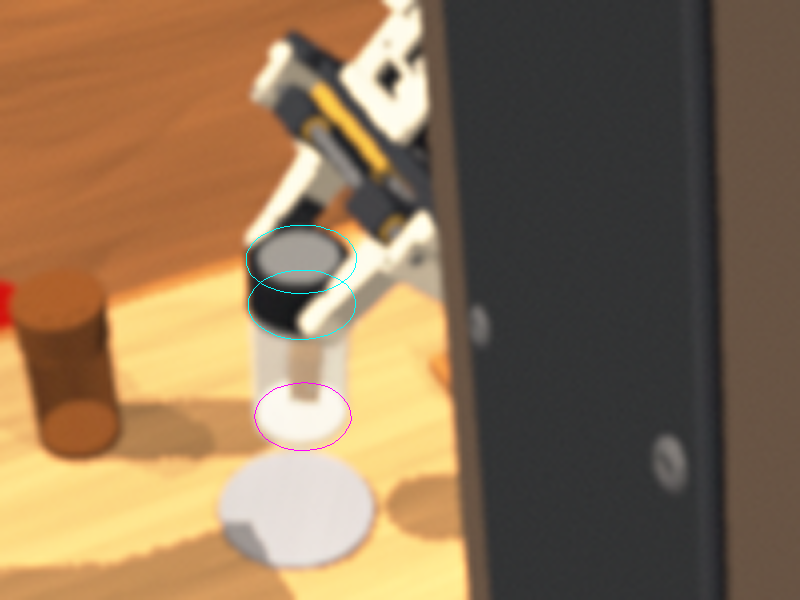

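The shaker hangs upright in the grip, matching the drawn outline to within about 2 px (3 mm). Both dice are in the lower half at about (303,370), and the coaster below is at (297,508). Next, lower it to about 5 mm above the coaster, then feel for contact.

Emit:
move_arm --motion '[[[3,0,4],[0,0,0],1],[[9,0,11],[0,0,0],1],[[17,0,20],[0,0,0],1],[[26,0,31],[0,0,0],1],[[34,0,41],[0,0,0],1],[[41,0,49],[0,0,0],1],[[46,0,55],[0,0,0],1],[[49,0,58],[0,0,0],1],[[50,0,59],[0,0,0],1],[[50,0,59],[0,0,0],1]]'

```text
clock: 15.8
tool_pos: [0.6204, -0.0186, 0.1203]
orientation: [179.9, 41.8, -93.2]
force: [0.5, 0.3, -2.0]
opening: 0.0594
gripper_force: 30.0
```

```bash
python3 - <<'E'
from h import *
o,p,r=cur();print(o["clock"],p,o["orientation"],o["force"],rel([.620,-.0186,.1156],tool(41.75,86.6,1)))
E
```

```text
15.8 [ 0.62  -0.019  0.12 ] [179.855  41.756 -93.158] [ 0.465  0.339 -1.967] (array([3.139, 0.372, 3.484]), array([0.306, 0.005, 0.18 ]))
```

Emit:
move_arm --motion '[[[0.7,0,0.7],[0,0,0],1],[[1.3,0,1.5],[0,0,0],1],[[2,0,2.2],[0,0,0],1],[[2.4,0,2.6],[0,0,0],1],[[2.4,0,2.6],[0,0,0],1]]'

```text
clock: 16.22
tool_pos: [0.6204, -0.0186, 0.1173]
orientation: [179.9, 41.8, -93.1]
force: [0.4, -1.0, -3.0]
opening: 0.0595
gripper_force: 30.0
```

Emit:
move_arm --motion '[[[0.3,0,0.4],[0,0,0],1],[[0.7,0,0.7],[0,0,0],1],[[0.7,0,0.7],[0,0,0],1]]'

```text
clock: 16.47
tool_pos: [0.6203, -0.0186, 0.1161]
orientation: [179.9, 41.8, -93.1]
force: [-0.3, -0.6, -1.9]
opening: 0.0592
gripper_force: 30.0
```

Emit:
move_arm --motion '[[[0.3,0,0.4],[0,0,0],1],[[0.7,0,0.7],[0,0,0],1],[[0.7,0,0.7],[0,0,0],1]]'

```text
clock: 16.72
tool_pos: [0.6203, -0.0187, 0.1156]
orientation: [179.9, 41.8, -93.1]
force: [-1.0, -0.7, 0.1]
opening: 0.0591
gripper_force: 30.0
```

Emit:
move_arm --motion '[[[0.3,0,0.4],[0,0,0],1],[[0.7,0,0.7],[0,0,0],1],[[0.7,0,0.7],[0,0,0],1]]'

```text
clock: 16.97
tool_pos: [0.6203, -0.0186, 0.1155]
orientation: [180.0, 41.8, -93.0]
force: [-2.9, -0.3, 8.3]
opening: 0.0596
gripper_force: 30.0
```

Contact felt: the force rose to about +8 N at the expected height. Release, then back out along the tool axis.

Emit:
move_arm --motion '[[[0,0,0],[0,0,0],0.25],[[0,0,0],[0,0,0],0.15],[[0,0,0],[0,0,0],0.05],[[0,0,0],[0,0,0],0],[[0,0,0],[0,0,0],0],[[0,0,0],[0,0,0],0],[[0,0,0],[0,0,0],0]]'

```text
clock: 17.55
tool_pos: [0.6203, -0.0188, 0.1141]
orientation: [179.9, 41.8, -93.1]
force: [-0.2, -0.5, 0.3]
opening: 0.0877
gripper_force: 0.0
```

Emit:
move_arm --motion '[[[0,0,-4],[0,0,0],0],[[0,0,-10],[0,0,0],0],[[0,0,-20],[0,0,0],0],[[0,0,-35],[0,0,0],0],[[0,0,-52],[0,0,0],0],[[0,0,-72],[0,0,0],0],[[0,0,-95],[0,0,0],0],[[0,0,-120],[0,0,0],0],[[0,0,-135],[0,0,0],0],[[0,0,-140],[0,0,0],0]]'

```text
clock: 18.38
tool_pos: [0.6161, -0.115, 0.222]
orientation: [-179.8, 41.6, -93.0]
force: [-1.3, 1.2, 0.3]
opening: 0.0875
gripper_force: 0.0
```

```bash
python3 - <<'E'
from h import *
o,p,r=cur();print(o["clock"],p,o["force"],o["opening"])
s=load("side");c=np.array([.62,-.0145,.005])
k=4;x0,y0=190,120;im=cv2.resize(s["color"][y0:y0+150,x0:x0+200],None,fx=k,fy=k,interpolation=cv2.INTER_CUBIC)
a=np.linspace(0,2*np.pi,40)
for z,rr in((0,.029),(.12,.03),(0,.05)):
    q=(proj(s,np.c_[c[0]+rr*np.cos(a),c[1]+rr*np.sin(a),c[2]+z+0*a])-[x0,y0]+.5)*k
    cv2.polylines(im,[q.astype(int)],True,(255,0,255) if z==0 else (255,255,0),1)
cv2.imwrite("pics/s7.png",im)
E
```

```text
18.3833 [ 0.616 -0.115  0.222] [-1.251  1.193  0.344] 0.08746811893243059
```

View pics/s7.png

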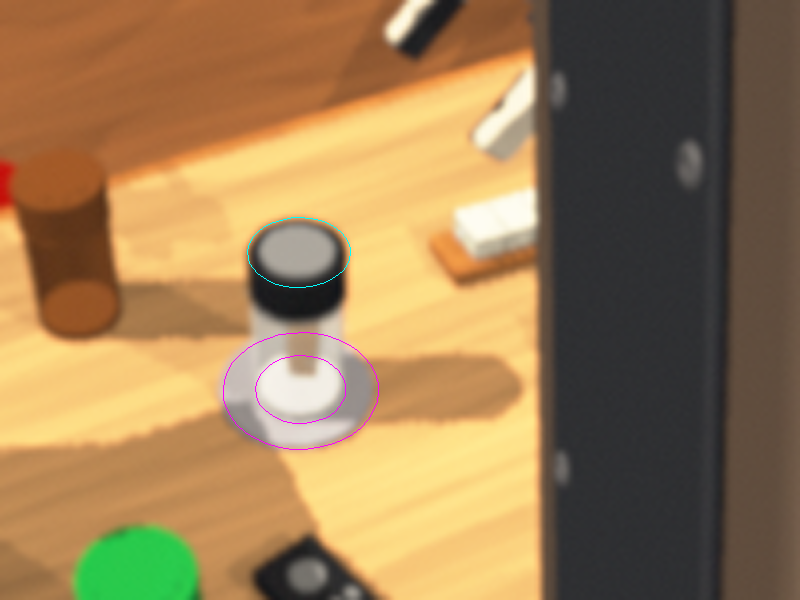

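The shaker stands upright and centred on the coaster: lid at (298,252) and base at (300,388), both on their drawn outlines. The dice are at the bottom and the fingers are clear.

```bash
python3 -c "
from plant import ctrl
print(ctrl.close_job())"
```

```text
the job is handed in; nothing more can be done
None
```

The shaker was turned lid-down until both dice fell against the lid, then turned back and set down gently; it stands upright and centred on the coaster, and the job is handed in (no verdict was returned).

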